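# Pack the lab instrument case and close it

## Robot

A 7-joint arm with a two-finger parallel gripper is mounted at the origin on the work surface. World frame = base frame: x ahead of the robot, y to its left, z up, the work surface at z = 0. Lengths are in m, angles in rad, forces in N, time in s.
With the tool pointing down it reaches from about 0.425 to 0.8 m from the base axis. Payload 8.3 kg.
Tool frame: the origin (TCP) lies on the centre line of the jaws, within the pads' length; the fingertips stand 17 mm ahead of it and the grasp point (between the pads) lies 2 mm behind it; z points along the fingers, y is the line along which they close (so a half turn about z gives the same grasp; the last joint's range is limited). The gripper opens to 85 mm and grips with 20 to 120 N. Pads are 22 mm wide; open, the fingers measure 114 mm over their backs; the gripper's body (76 mm by 85 mm) begins 54 mm behind the grasp point. The pads swing forward as they close: fully open they stand 13 mm farther back than shut.
Start: joints at [-1.258, 0.383, 0.016, 1.37, -0.006, 1.388, -0.046], TCP at [0.229, 0.581, 0.248] pointing down, gripper open.
Joint ranges: [-2.95, 2.95], [-0.25, 2.06], [-1.52, 1.56], [0.18, 2.33], [-1.44, 4.58], [0.02, 2.06], [-3.01, 3.01]. Speed limits (rad/s): [2.39, 2.39, 3.01, 3.01, 3.14, 3.14, 3.14].

## Interface

Orientations are given as a unit quaternion [x, y, z, w].
In Python, from plant import env gives the robot as it stands.
- The arm moves only by the shell command python3 -m handwheel 'ROWS' [FORCE]. ROWS is text: rows parted by semicolons, each of 5 numbers parted by spaces: the shift along the tool's x, y, z in mm, then the turn about the tool's z in degrees, then the closure, from -1 (fully open) to 1 (shut). A call has 1 to 8 rows; each row shifts and turns the commanded pose from where the row before left it, along the tool's axes as they then stand; what a row does not reach is not made up. A row lasts 1/12 s, in which the tool goes at most 41.7 mm and 7.16 degrees, less where a joint would pass 70% of its speed; a pose out of reach is approached as far as the arm can. A call is refused whole if a number of a shift passes 41.7 or a number of a turn 7.16, either way. A call with a gripper value outside its range is refused whole. The fingers move at their own pace and stop on an object; FORCE is the grip in N (left out, the last holds). Time passes only in rows, so rows that do not move let the fingers close. It gives the time, the measured TCP pose, the force, the opening and the grip force at its end, in the units of the state.
- env.get_obs(): the state, without advancing time (a new reading comes with each control period).
- env.get_image(name): name is "scene" or "side" or "wrist"; returns the picture (384x512x3 uint8, red, green, blue); there is no depth.
- env.calibration(name): a dict with "fovy" (degrees; the focal length in pixels is half the picture's height over the tangent of half this angle, whatever the lens; pixels are square), "cx", "cy" (the principal point, pixels), "extrinsics" (4x4, takes a point from world to camera coordinates); the wrist camera has in their place "T_tool_cam" (4x4, takes a point from camera to tool coordinates, whose origin is the TCP and whose axes are the flange's). Camera axes: x right, y down, z forward; pixel columns grow to the right and rows downward; lengths in m; the calibration is good to about 2 mm. A picture is of the moment at which its call begins: read the wrist's pose just before it. calibration takes no time and is no camera call.
- env.hand_in(): hands the job in; it is judged then, once.
The state is a dict: "time": time; "joints": joint angles; "dq": joint speeds; "effort": joint torques, N m; "tcp_pos": TCP position; "tool_rot": TCP orientation; "contact_force": force on the tool from outside, world axes, zero at the start; "moment": the same for the moment, N m; "grip_width": finger opening in m; "grasp_force": force on a finger pad.
Only numpy, scipy, OpenCV 4.12 (cv2) and the standard library are available. Lean on these libraries where they do the work, as an engineer would, in place of code of your own. Each camera call takes 0.05 s, during which the arm holds its last target. There are 200 camera calls.

## Task

Pack up after the practical: lay the blue-handled spatula flat in the blue compartment of the open case and the wooden test-tube holder flat in the yellow compartment, each the way round that its compartment is shaped (the wide part of the tool in the wide part of the compartment), setting them down rather than dropping them. When both are in and let go, lower the lid gently until it is fully shut. Leave the burner, the jar and the dropper bottle where they stand.

Things in the scene. Friction and masses are not known exactly. Their poses are not given: they have to be found in the camera images.
- case: All sizes in mm. Grey case fixed to the bench, 200 (x) by 214 (y) by 36 high, walls 5. Origin: centre of underside; x from front to hinge (away from the robot, yaw up to 0.25), y left, z up. Black foam inside, top at z 24, has two compartments along x, floors at z 12. A finger trench, floor also z 12, crosses it at x -26 to 26, y -102 to 102: room for open fingers beside a tool held at its middle.
- spatula_slot (a point): Centre of the blue compartment's floor, at x 0, y 42, z 12 in the case; axes as the case. Wide part (30 wide) x -85 to -26, at the front; narrow part (20 wide) x 26 to 90, hinge side. The spatula belongs with its origin here and its blade towards the hinge (its x along the case's x): 4 mm to spare each side, 5 mm at each end.
- holder_slot (a point): Centre of the yellow compartment's floor, at x 0, y -42, z 12 in the case; axes as the case. Wide part (38 wide) x -80 to -26, at the front; narrow part (24 wide) x 26 to 80, hinge side. The holder belongs with its origin here and its jaws towards the front (its x against the case's x): 4 mm to spare each side, 5 mm at each end.
- spatula: Spatula lying flat on the bench, 165 mm long along x, about 60 g: blue plastic handle, 22 wide, 12 thick, x -80 to 20; thin steel blade, 12 wide, 3 thick, x 20 to 85, its underside 4 above the bench. Origin: on the underside, in the handle, 20 from the blade: grip it there across its width. x points to the blade, z up.
- spatula_tip (a point): End of the spatula's blade, at x 85 mm, z 5.5 mm in the spatula.
- holder: Rigid wooden test-tube holder lying flat on the bench, 150 mm long along x, 14 thick, about 50 g: plain stem 16 wide, x -75 to 30, and forked jaws, 30 wide over all, x 30 to 75. Origin: on the underside, halfway along: grip the stem there across its width. x points to the jaws, z up.
- holder_jaw (a point): Middle of the open end of the holder's jaws, at x 75 mm, z 7 mm in the holder.
- lid (a joint): Lid angle in rad: 0 shut, 1.57 upright, 2.0 the stop; starts at 1.5 to 1.8. Flat grey plate, 200 mm from hinge to free edge, 214 wide, 6 thick, 180 g, its underside in the plane of the hinge axis. The hinge is stiff (about 0.27 N m of friction): the lid stays at any angle and follows a light push of 2 to 3 N near its free edge.
- lid_hinge (a point): Middle of the lid's hinge axis, 36.5 mm above the bench on the case's far side (x 100 in the case); the axis runs along the case's y. This frame turns with the lid: -x points from the hinge to the lid's free edge, z out of its upper (outer) face.
- lid_tab (a point): Middle of the red tab, 44 mm wide and 8 thick, which sticks out 28 beyond the middle of the lid's free edge in the lid's plane; this point is 214 from the hinge axis.
- burner: Bystander: gas burner standing on a blue foot 84 mm across, steel tube up to 135 high. Origin: centre of its underside, z up.
- jar: Bystander: clear sample jar with a white cap, 56 mm across, 75 high. Origin: centre of its underside, z up.
- dropper: Bystander: white dropper bottle with a blue cap, 40 mm across, 105 high. Origin: centre of its underside, z up.
Mind the look-alikes: they are no part of the job. Of the things that look like the spatula, take the one that is farthest from the robot's base at the start.

How it is judged:
By the outcome, as a careful person would: the job done as asked, in the order asked, and still so for the second after the job is handed in, with the robot touching nothing.
It also fails if it takes over 72 s, if anything falls off the work surface, if the arm or the gripper's body presses on something with over 40 N, if the wrist force passes 120 N, or if a joint passes its speed limit or range.

## Working session

There is one attempt and no reset: what is moved stays moved. The work goes in short steps, Python scripts to look and compute and a shell command to move; the robot and the scene stay as the last step left them, time stands still between calls to the robot, and variables do not carry over. Pictures are saved under pics/ and viewed, at most 11 in all, crops included, and the job is handed in when it is done.

```bash
mkdir -p pics; ls
cat > h.py <<'E'
import numpy as np,cv2
from plant import env
from scipy.spatial.transform import Rotation as R
def cam(n,obs=None):
    c=env.calibration(n); f=192/np.tan(np.radians(c["fovy"])/2)
    if "extrinsics" in c: E=np.array(c["extrinsics"])
    else:
        o=obs or env.get_obs(); T=np.eye(4);T[:3,:3]=R.from_quat(o["tool_rot"]).as_matrix();T[:3,3]=o["tcp_pos"]
        E=np.linalg.inv(T@np.array(c["T_tool_cam"]))
    return E,f,c["cx"] if "cx" in c else 256,c["cy"] if "cy" in c else 192
def ray(C,u,v,z):
    E,f,cx,cy=C; d=E[:3,:3].T@np.array([(u-cx)/f,(v-cy)/f,1]); o=-E[:3,:3].T@E[:3,3]
    return o+d*(z-o[2])/d[2]
def proj(C,p):
    E,f,cx,cy=C; q=E[:3,:3]@np.array(p)+E[:3,3]; return q[:2]/q[2]*f+[cx,cy]
def save(n,fn,crop=None,s=1):
    im=env.get_image(n)[:,:,::-1]
    cv2.imwrite("pics/raw_"+fn,im)
    if crop: u0,v0,u1,v1=crop; im=im[v0:v1,u0:u1]
    cv2.imwrite("pics/"+fn,cv2.resize(im,None,fx=s,fy=s,interpolation=cv2.INTER_CUBIC))
E
python3 - <<'E'
from h import *
a=[env.get_image(n)[:,:,::-1] for n in("scene","side")]
for n,i in zip(("scene","side"),a): cv2.imwrite(f"pics/raw_{n}.png",i); cv2.imwrite(f"pics/{n}1.png",cv2.resize(i,(800,600)))
for n in("scene","side","wrist"): print(n,env.calibration(n))
print(env.get_obs())
E
```

```text
pics
scene {'fovy': 56.08554544851166, 'cx': 265.41835499134066, 'cy': 191.88286432398698, 'extrinsics': array([[ 0.74596876,  0.66565663,  0.02078111, -0.37116644],
       [ 0.46488276, -0.4981204 , -0.73195634, -0.17307519],
       [-0.4768801 ,  0.55567734, -0.68103455,  1.2487866 ],
       [ 0.        ,  0.        ,  0.        ,  1.        ]])}
side {'fovy': 46.202592647431764, 'cx': 259.7193197816659, 'cy': 193.51054174147197, 'extrinsics': array([[ 0.94393622, -0.33011866,  0.00246407, -0.44900461],
       [-0.25474625, -0.73312428, -0.63058159,  0.15581419],
       [ 0.20997322,  0.59460109, -0.77611905,  1.15670897],
       [ 0.        ,  0.        ,  0.        ,  1.        ]])}
wrist {'fovy': 58.35926381129123, 'cx': 255.7655935295738, 'cy': 192.67169259496768, 'T_tool_cam': array([[-1.66359693e-04, -9.50853793e-01, -3.09640174e-01,
         7.91471660e-02],
       [ 9.99999978e-01, -1.18961842e-04, -1.71955629e-04,
        -6.13517393e-04],
       [ 1.26669297e-04, -3.09640196e-01,  9.50853792e-01,
        -1.26260292e-01],
       [ 0.00000000e+00,  0.00000000e+00,  0.00000000e+00,
         1.00000000e+00]])}
{'time': 0.1, 'joints': array([-1.25791965,  0.38414867,  0.01640128,  1.37106408, -0.00628503,
        1.38822614, -0.04647798]), 'dq': array([ 0.0003331 , -0.00233448, -0.00082774, -0.00253499, -0.00112764,
        0.00058007,  0.00137856]), 'effort': array([ 3.54757743e-03, -6.29132581e+01,  8.47515631e-01, -3.72757244e+01,
        1.66638609e-02,  1.03633030e-02,  1.23407917e-04]), 'tcp_pos': array([0.22919487, 0.58098733, 0.24737563]), 'tool_rot': array([ 1.86753435e-01,  9.82406407e-01, -8.86775830e-04, -1.42398428e-04]), 'contact_force': array([-0.04223556,  0.06092088, -1.20307746]), 'moment': array([ 0.04138595, -0.02045822, -0.0223972 ]), 'grasp_force': 0.0, 'grip_width': 0.08550216515814833}
```

View pics/scene1.png

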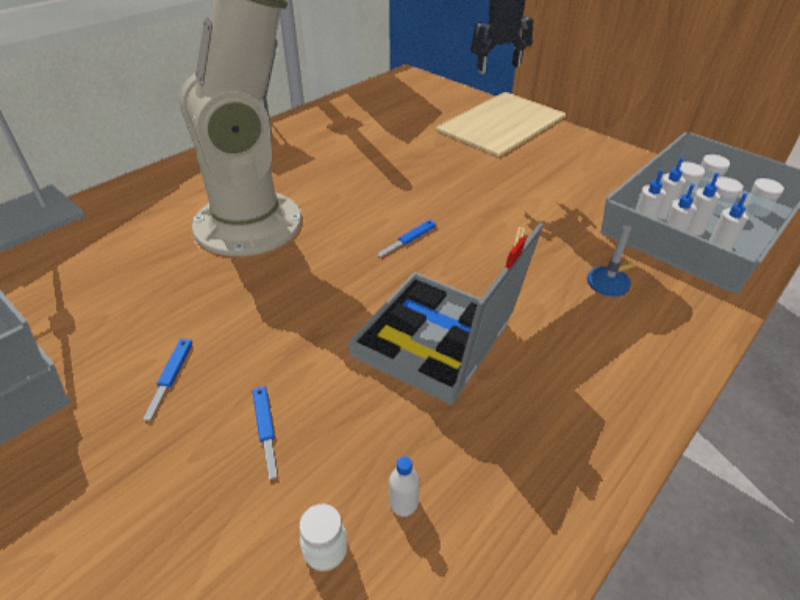

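View pics/side1.png

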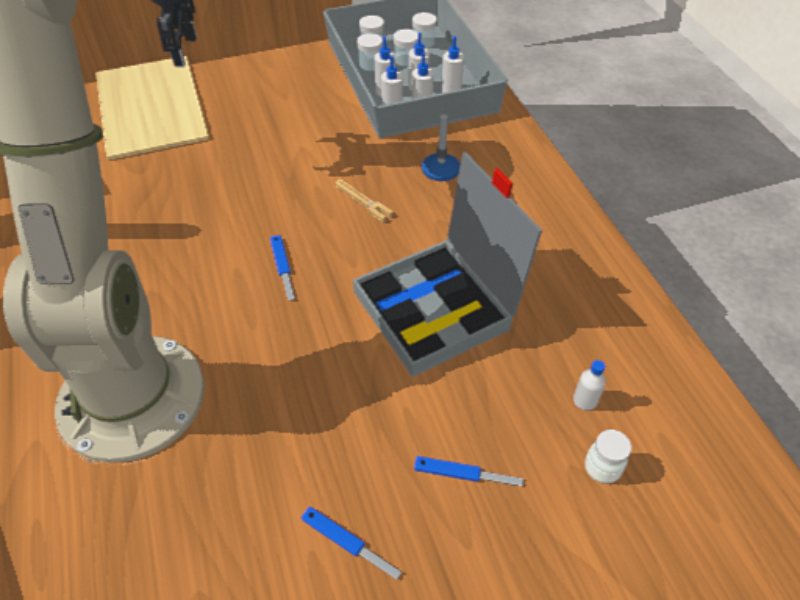

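The side view shows three spatula look-alikes: A (282,265), B (450,470) and C (345,535). It also shows the holder at (365,200), the case, the burner, the jar and the dropper bottle. I'll measure them all next.

Run:
```python
from h import *
k=1/1.5625
S=cam("side");C=cam("scene")
def s(n,u,v,z,c=S):
    p=ray(c,u*k,v*k,z);print(n,p.round(4),"r",np.hypot(*p[:2]).round(3))
for n,u,v,z in [("A end",275,237,.012),("A tip",292,298,.006),("B end",415,463,.012),("B tip",522,483,.006),("C end",304,512,.012),("C tip",400,576,.006),
 ("H end",338,182,.014),("H jaw",390,217,.007),("fl",357,286,.036),("fr",415,370,.036),("br",512,328,.036),("bl",448,243,.036),("burner",440,167,.0),("jarcap",612,443,.075),("dropcap",598,367,.105)]: s(n,u,v,z)
for n,u,v,z in [("A end",435,224,.012),("A tip",380,255,.006),("B end",260,388,.012),("B tip",273,478,.006),("C end",187,342,.012),("C tip",148,418,.006),
 ("fl",416,275,.036),("fr",351,348,.036),("br",455,400,.036),("burner",609,281,.0)]: s("sc "+n,u,v,z,C)
im=cv2.imread("pics/raw_side.png")
a=cv2.resize(im[285:375,255:345],(400,400),interpolation=cv2.INTER_CUBIC);b=cv2.resize(im[110:150,205:265],(400,267),interpolation=cv2.INTER_CUBIC)
c=np.zeros((400,800,3),np.uint8);c[:,:400]=a;c[:267,400:]=b
cv2.imwrite("pics/crop1.png",c)
```

```text
A end [0.3003 0.2718 0.012 ] r 0.405
A tip [0.2961 0.1153 0.006 ] r 0.318
B end [ 0.3964 -0.2691  0.012 ] r 0.479
B tip [ 0.5383 -0.35    0.006 ] r 0.642
C end [ 0.218  -0.2888  0.012 ] r 0.362
C tip [ 0.3206 -0.419   0.006 ] r 0.528
H end [0.4597 0.3841 0.014 ] r 0.599
H jaw [0.5315 0.2561 0.007 ] r 0.59
fl [0.4104 0.079  0.036 ] r 0.418
fr [ 0.4479 -0.1247  0.036 ] r 0.465
br [ 0.6336 -0.0984  0.036 ] r 0.641
bl [0.6038 0.1249 0.036 ] r 0.617
burner [0.685  0.3744 0.    ] r 0.781
jarcap [ 0.6664 -0.3625  0.075 ] r 0.759
dropcap [ 0.6965 -0.254   0.105 ] r 0.741
sc A end [0.3189 0.2668 0.012 ] r 0.416
sc A tip [0.302  0.1113 0.006 ] r 0.322
sc B end [ 0.4061 -0.2684  0.012 ] r 0.487
sc B tip [ 0.5438 -0.3508  0.006 ] r 0.647
sc C end [ 0.2339 -0.2921  0.012 ] r 0.374
sc C tip [ 0.3235 -0.4163  0.006 ] r 0.527
sc fl [0.4215 0.0878 0.036 ] r 0.431
sc fr [ 0.4667 -0.1249  0.036 ] r 0.483
sc br [ 0.6601 -0.091   0.036 ] r 0.666
sc burner [0.6881 0.3702 0.    ] r 0.781
```

View pics/crop1.png

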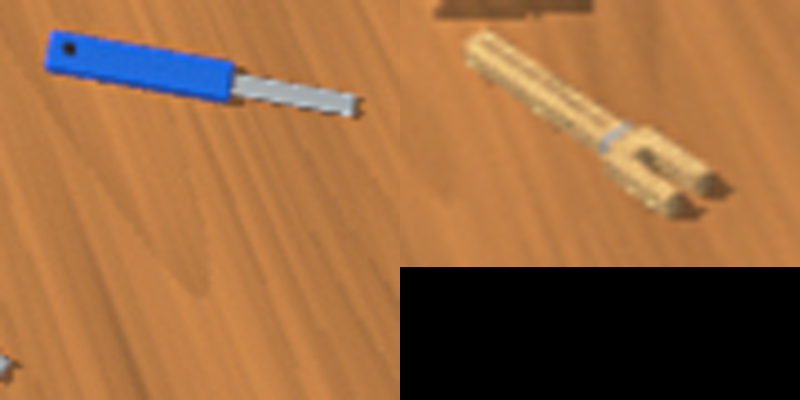

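The crop shows B with its blue handle on the left and steel blade tip at full-frame side pixel (334,309). It also shows the holder with its jaws towards the lower right. The distances from the base are A 0.37, C 0.45 and B 0.565 m, so I'm taking B. First I'll move above the holder and look from the wrist.

```bash
python3 -m handwheel '-41 -18 0 0 -1; -41 -18 0 0 -1; -41 -18 0 0 -1; -41 -18 0 0 -1; -41 -18 0 0 -1; -41 -18 0 0 -1; -41 -18 0 0 -1; -41 -18 0 0 -1'; python3 -m handwheel '-22 -4 0 7 -1; 0 0 0 7 -1; 0 0 0 7 -1; 0 0 0 7 -1; 0 0 0 7 -1; 0 0 0 4.5 -1; 0 0 0 0 -1; 0 0 0 0 -1'
python3 - <<'E'
from h import *
o=env.get_obs();print(o["joints"].round(3),o["tcp_pos"],R.from_quat(o["tool_rot"]).as_matrix()[:,0])
save("wrist","w1.png",None,1.5)
from scipy.optimize import least_squares
# case yaw/pose + lid from both cams
S=cam("side");C=cam("scene");k=1/1.5625
obs=[(S,357,286,"fl"),(S,415,370,"fr"),(S,512,328,"br"),(S,502,183,"tab"),(C,416,275,"fl"),(C,351,348,"fr"),(C,455,400,"br"),(C,516,250,"tab")]
def pt(p,n):
    x,y,w,l=p;L={"fl":(-.1,.107,.036),"fr":(-.1,-.107,.036),"br":(.1,-.107,.036),"tab":(.1-.214*np.cos(l),0,.0365+.214*np.sin(l))}[n]
    c,s=np.cos(w),np.sin(w);return (x+c*L[0]-s*L[1],y+s*L[0]+c*L[1],L[2])
r=least_squares(lambda p:np.concatenate([proj(c,pt(p,n))-np.array([u,v])*k for c,u,v,n in obs]),[.52,0,.19,1.6])
print(r.x,r.fun.reshape(-1,2).round(1))
E
```

```text
time: 0.77
tcp_pos: [0.465, 0.3429, 0.2481]
tool_rot: [0.187, 0.982, -0.0, -0.0]
contact_force: [0.6, 0.7, -0.0]
grip_width: 0.0858
grasp_force: 0.0
time: 1.43
tcp_pos: [0.4829, 0.3329, 0.2479]
tool_rot: [0.506, 0.862, -0.0, -0.0]
contact_force: [0.2, -0.1, 0.1]
grip_width: 0.0849
grasp_force: 0.0
[-0.884  0.304  0.289  1.493 -0.087  1.359 -0.081] [0.48285235 0.33291668 0.24787626] [-4.86950542e-01  8.73429510e-01 -2.46549253e-04]
[5.32114358e-01 1.26414921e-03 1.93748230e-01 1.66959464e+00] [[ 0.2 -2.3]
 [ 2.2 -1.3]
 [ 3.6 -5.6]
 [ 2.2  1.5]
 [-2.2 -1.1]
 [-2.7 -2.8]
 [-1.3 -3.7]
 [-2.2  1.8]]
```

View pics/w1.png

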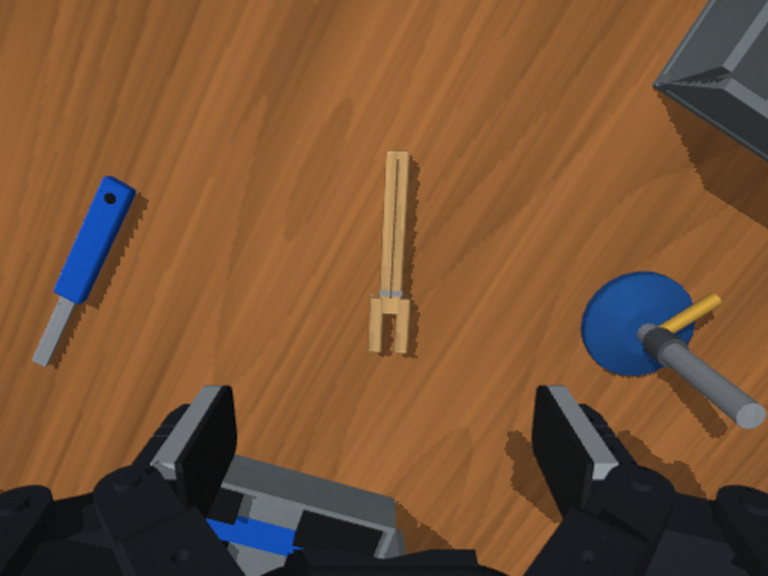

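The wrist view shows the holder's stem end at (398,152) and its jaw end at (390,353) on the 1.5x picture. The burner is well to the right at (640,325).

```bash
cat >> h.py <<'E'
def tool(o,p):  # world point -> tool frame offset (mm)
    return 1000*R.from_quat(o["tool_rot"]).as_matrix().T@(np.array(p)-o["tcp_pos"])
def yaw(o):
    x=R.from_quat(o["tool_rot"]).as_matrix()[:,0];return np.degrees(np.arctan2(x[1],x[0]))
E
python3 - <<'E'
from h import *
o=env.get_obs();W=cam("wrist",o)
e=ray(W,398/1.5,152/1.5,.014);j=ray(W,389.5/1.5,353/1.5,.014)
d=j-e;print(e,j,np.linalg.norm(d),np.degrees(np.arctan2(d[1],d[0])),yaw(o))
c=(e+j)/2;print(c,tool(o,[c[0],c[1],.007]))
E
```

```text
[0.46226085 0.38881102 0.014     ] [0.53024078 0.25619065 0.014     ] 0.1490282968202042 -62.8607591092466 119.15707249491409
[0.49625082 0.32250083 0.014     ] [-15.56065048   6.75880639 240.95256736]
```

```bash
python3 -m handwheel '-15.5 7 0 2 -1; 0 0 38 0 -1; 0 0 38 0 -1; 0 0 38 0 -1; 0 0 38 0 -1; 0 0 38 0 -1; 0 0 20 0 -1; 0 0 0 0 -1'
python3 - <<'E'
from h import *
o=env.get_obs();print(o["tcp_pos"],yaw(o))
save("wrist","w2.png",None,1.5)
E
```

```text
time: 2.15
tcp_pos: [0.494, 0.32, 0.0328]
tool_rot: [0.522, 0.853, -0.005, -0.002]
contact_force: [-1.2, -1.0, 0.5]
grip_width: 0.0854
grasp_force: 0.0
[0.49400443 0.31996723 0.03276432] 117.00544130304952
```

View pics/w2.png

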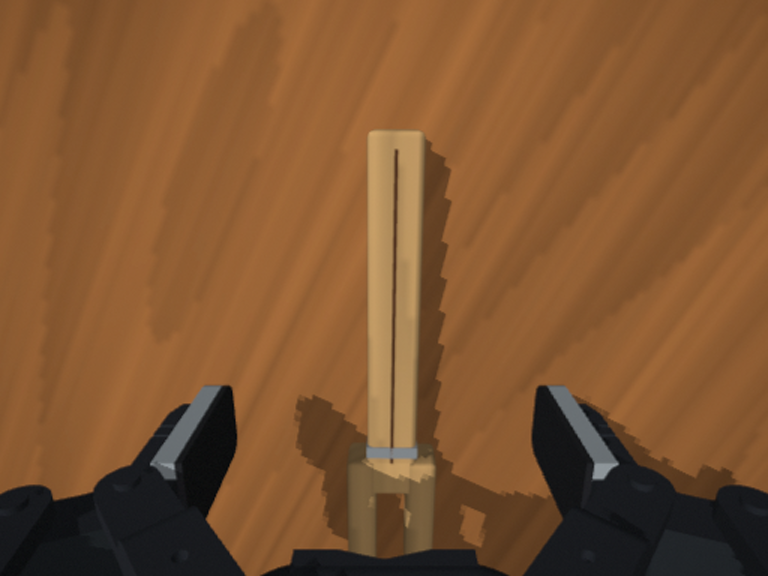

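The holder runs straight up the picture, with its stem end at (396,131) and the clip band at about (392,455).

Run:
```python
from h import *
o=env.get_obs();W=cam("wrist",o)
for u,v in((396.5,131),(393,440),(392,455)): 
    p=ray(W,u/1.5,v/1.5,.014);print(p,tool(o,p))
```

```text
[0.46387879 0.39032812 0.014     ] [76.19499985  3.21819305 21.81799383]
[0.50829512 0.30215929 0.014     ] [-22.52864375   2.79743875  21.95657332]
[0.51069737 0.29676777 0.014     ] [-28.42320897   2.49206919  21.9663124 ]
```

```bash
python3 -m handwheel '1 3 12.5 0 -1; 0 0 0 0 -1; 0 0 0 0 1; 0 0 0 0 1; 0 0 0 0 1; 0 0 0 0 1; 0 0 0 0 1; 0 0 0 0 1' 45; python3 -m handwheel '0 0 0 0 1;0 0 0 0 1;0 0 0 0 1;0 0 -20 0 1;0 0 -30 0 1;0 0 -30 0 1;0 0 0 0 1;0 0 0 0 1'
```

```text
time: 2.87
tcp_pos: [0.4991, 0.3252, 0.0264]
tool_rot: [0.523, 0.853, 0.0, 0.0]
contact_force: [1.0, 1.1, 0.8]
grip_width: 0.0142
grasp_force: 44.2
time: 3.53
tcp_pos: [0.5, 0.3257, 0.1076]
tool_rot: [0.523, 0.852, 0.002, 0.001]
contact_force: [0.0, 0.1, -0.9]
grip_width: 0.0144
grasp_force: 44.1
```

```bash
python3 -m handwheel '0 0 -35 7 1;0 0 -35 7 1;0 0 -30 7 1;0 0 0 7 1;0 0 0 7 1;0 0 0 7 1;0 0 0 7 1;0 0 0 7 1'; python3 -m handwheel '0 0 0 7 1;0 0 0 7 1;0 0 0 7 1;0 0 0 7 1;0 0 0 7 1;0 0 0 7 1;0 0 0 7 1;0 0 0 1 1'; python3 -m handwheel '-8 40 0 0 1;-8 40 0 0 1;-8 40 0 0 1;-8 40 0 0 1;-8 40 0 0 1;-8 40 0 0 1;-8 40 0 0 1;-8 40 0 0 1';python3 -m handwheel '-4 30 0 0 1;0 0 0 0 1;0 0 0 0 1;0 0 0 0 1;0 0 0 0 1'
python3 - <<'E'
from h import *
o=env.get_obs();print(o["joints"].round(2),o["tcp_pos"],yaw(o))
save("wrist","w3.png",None,1.5)
E
```

```text
time: 4.2
tcp_pos: [0.4982, 0.3247, 0.204]
tool_rot: [0.863, 0.505, -0.001, 0.0]
contact_force: [-0.0, -0.0, 0.0]
grip_width: 0.0142
grasp_force: 44.1
time: 4.87
tcp_pos: [0.4982, 0.3248, 0.204]
tool_rot: [0.996, 0.093, -0.001, 0.001]
contact_force: [-0.3, -0.4, -0.9]
grip_width: 0.0144
grasp_force: 44.1
time: 5.53
tcp_pos: [0.4961, -0.0032, 0.2051]
tool_rot: [0.995, 0.098, -0.0, -0.0]
contact_force: [0.7, 0.0, -1.5]
grip_width: 0.0143
grasp_force: 44.1
time: 5.95
tcp_pos: [0.4986, -0.03, 0.2052]
tool_rot: [0.995, 0.097, -0.001, -0.0]
contact_force: [-0.8, 0.5, -0.5]
grip_width: 0.0143
grasp_force: 44.1
[-0.74  0.17  0.83  1.8  -0.13  1.23 -1.25] [ 0.49861915 -0.02998066  0.20520649] 11.186148293920924
```

View pics/w3.png

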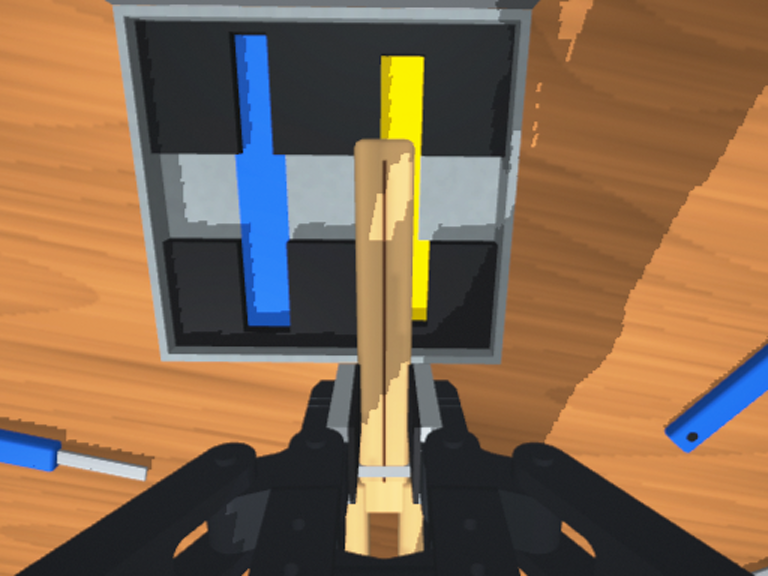

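This view shows the whole case. The front rim corners are at (163,361) and (501,361), the back right corner is at (531,9), and the narrow ends of the compartments are at the top. The held stem ends at (384,140), with its jaws towards the front as required.

Run:
```python
from h import *
from scipy.optimize import least_squares
o=env.get_obs();W=cam("wrist",o)
im=cv2.imread("pics/raw_w3.png").astype(int);b,g,r=im[...,0],im[...,1],im[...,2]
m=(b>150)&(b>r+80);m[:,:150]=0;m[:,230:]=0;m[230:]=0
for v in(25,30,60,90,110,130,150,170,190,210,215):
    us=np.where(m[v])[0];print(v,us.min() if len(us) else None,us.max() if len(us) else None,end=' | ')
vs=np.where(m.any(1))[0];print(vs.min(),vs.max())
P=[((163,361),(-.1,.107,.036)),((501,361),(-.1,-.107,.036)),((531,9),(.1,-.107,.036)),((113,4),(.1,.107,.036)),
 ((290,240),(-.026,.042-.015,.024)),((232,34),(.09,.052,.024)),((250,325),(-.085,.057,.012)),((381,57),(.08,-.03,.024)),((429,240),(-.026,-.061,.024))]
def f(p,q=P):
    x,y,w=p;c,s=np.cos(w),np.sin(w)
    return np.concatenate([proj(W,(x+c*L[0]-s*L[1],y+s*L[0]+c*L[1],L[2]))-np.array(u)/1.5 for u,L in q])
s=least_squares(f,[.532,0,.194],loss="soft_l1");print(s.x,np.degrees(s.x[2]));print(f(s.x).reshape(-1,2).round(1).tolist())
x,y,w=s.x
h=np.array([x+.042*np.sin(w),y-.042*np.cos(w),.012])
z=o["tcp_pos"][2]-.0124
e=ray(W,384.5/1.5,140/1.5,z);e2=ray(W,385/1.5,400/1.5,z);print("stem end tool",tool(o,e),tool(o,e2),"slot tool",tool(o,h),yaw(o))
```

```text
25 157 177 | 30 157 177 | 60 159 179 | 90 162 181 | 110 157 190 | 130 159 191 | 150 160 192 | 170 162 190 | 190 164 192 | 210 165 192 | 215 166 192 | 24 216
[0.52670081 0.00739512 0.18871161] 10.812378601788925
[[-0.1, -0.2], [0.4, 1.1], [0.5, -0.4], [0.2, 0.9], [-2.1, 1.6], [-1.8, -1.6], [-0.2, -0.2], [0.2, -2.7], [1.5, 2.2]]
stem end tool [74.61219317  0.88386716 12.33593085] [-1.36742792  1.06216859 12.40099575] slot tool [ 34.57613768  10.90337623 193.29154378] 11.18759167170668
```

```bash
python3 -m handwheel '35 10 0 0.4 1;0 0 35 0 1;0 0 35 0 1;0 0 35 0 1;0 0 30 0 1;0 0 0 0 1;0 0 0 0 1;0 0 0 0 1'
python3 - <<'E'
from h import *
o=env.get_obs();print(o["joints"].round(2),o["tcp_pos"],yaw(o))
save("wrist","w4.png",None,1.5)
E
```

```text
time: 6.67
tcp_pos: [0.5361, -0.0343, 0.0724]
tool_rot: [0.996, 0.093, 0.001, 0.0]
contact_force: [0.1, 0.7, -0.1]
grip_width: 0.0139
grasp_force: 44.2
[-0.61  0.44  0.76  1.85 -0.36  0.99 -1.08] [ 0.53610231 -0.03430762  0.07236313] 10.644119308337553
```

View pics/w4.png

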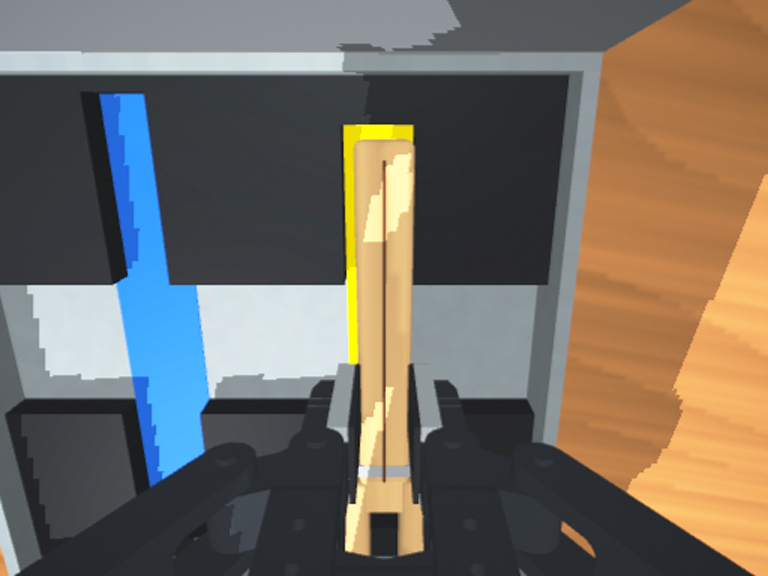

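The holder is over the yellow compartment. The narrow part's rim runs from u=344 to 414 at v=125, and its trench-side foam edge is at v=285.

Run:
```python
from h import *
o=env.get_obs();W=cam("wrist",o)
t=lambda u,v,z:tool(o,ray(W,u/1.5,v/1.5,z))
fl,fr,nl,nr=[t(*a,.024) for a in((344,125),(414,125),(346.5,285),(414.5,285))]
print(fl,fr,nl,nr); print("slot center far",(fl+fr)/2,"near",(nl+nr)/2)
z=o["tcp_pos"][2]-.0124
print("stem",t(384.5,140,z),t(385.5,340,z))
print("trench far edge other pts",t(115,285,.024),t(540,285,.024),"case rim far-right in",t(603,54,.036))
```

```text
[ 78.07318741 -12.17729697  49.16165982] [78.06934286 10.51343678 49.17065104] [ 23.72606604 -12.57542223  48.99528158] [23.71730617 11.66278171 49.00487176]
slot center far [78.07126513 -0.83193009 49.16615543] near [23.72168611 -0.45632026 49.00007667]
stem [74.61146093  0.88612834 12.62860917] [18.43536414  1.19746099 12.45691851]
trench far edge other pts [ 23.75587702 -95.06114352  48.96264497] [23.70113511 56.40742618 49.02257559] case rim far-right in [97.7870639  64.37105974 37.25226952]
```

```bash
python3 -m handwheel '-1 0 0 0 1;0 0 0 0 1;0 0 0 0 1;0 0 0 0 1'; python3 -c "
from h import *
o=env.get_obs();print(o['tcp_pos'],yaw(o),tool(o,[.5341,-.033,.0384]))"
```

```text
time: 7.05
tcp_pos: [0.5344, -0.0347, 0.0715]
tool_rot: [0.996, 0.092, 0.001, -0.0]
contact_force: [-0.9, 0.2, 0.0]
grip_width: 0.014
grasp_force: 44.2
[ 0.53444197 -0.03473959  0.07151204] 10.578250254430637 [-0.05731247 -1.76489176 33.11242053]
```

```bash
python3 -m handwheel '0 -1.8 10 0 1;0 0 8 0 1;0 0 6 0 1;0 0 3 0 1;0 0 2 0 1;0 0 1 0 1;0 0 0 0 1;0 0 0 0 1'; python3 -c "
from h import *
o=env.get_obs();print(o['tcp_pos'],yaw(o),tool(o,[.5341,-.033,.0384]))"
```

```text
time: 7.72
tcp_pos: [0.5339, -0.0332, 0.0409]
tool_rot: [0.996, 0.092, 0.0, 0.0]
contact_force: [0.4, 0.2, -0.4]
grip_width: 0.0144
grasp_force: 44.2
[ 0.53388271 -0.03322901  0.04091513] 10.563047876826559 [ 0.25519439 -0.18575942  2.51513579]
```

```bash
python3 -m handwheel '0 0 1 0 1;0 0 0.7 0 1;0 0 0.6 0 1;0 0 0.5 0 1;0 0 0 0 1;0 0 0 0 1'
```

```text
time: 8.22
tcp_pos: [0.5338, -0.033, 0.0383]
tool_rot: [0.996, 0.092, 0.0, -0.0]
contact_force: [-1.8, 1.2, 4.8]
grip_width: 0.0138
grasp_force: 44.8
```

```bash
python3 -m handwheel '0 0 0 0 0.6;0 0 0 0 0.3;0 0 0 0 0.1;0 0 0 0 0.1;0 0 0 0 0.1;0 0 -5 0 0.1;0 0 -10 0 0.1;0 0 -20 0 0.1'; python3 -m handwheel '0 0 -40 0 0.1;0 0 -40 0 0.1;0 0 -40 0 -1;0 0 -30 0 -1;0 0 0 0 -1;0 0 0 0 -1'
python3 - <<'E'
from h import *
o=env.get_obs();print(o["joints"].round(2),o["tcp_pos"],yaw(o))
# spatula target: origin approx 80mm from end, mean of both cameras
e=np.array([.401,-.269]);t=np.array([.541,-.3505]);d=(t-e)/np.linalg.norm(t-e);c=e+.08*d
print(c,np.degrees(np.arctan2(d[1],d[0])),tool(o,[*c,.2]))
E
```

```text
time: 8.88
tcp_pos: [0.5324, -0.0331, 0.0724]
tool_rot: [0.996, 0.092, -0.002, 0.0]
contact_force: [-0.0, 0.9, 1.6]
grip_width: 0.0388
grasp_force: 0.0
time: 9.38
tcp_pos: [0.5349, -0.0334, 0.2258]
tool_rot: [0.996, 0.092, 0.002, -0.0]
contact_force: [-0.8, -0.5, -0.8]
grip_width: 0.0837
grasp_force: 0.0
[-0.71  0.25  0.85  1.69 -0.2   1.29 -1.2 ] [ 0.53486454 -0.03340548  0.22584233] 10.554844785654748
[ 0.47013811 -0.30924826] -30.205518910314808 [-114.28542812  259.32668359   25.2008982 ]
```

```bash
python3 -m handwheel '-16 37 0 0 -1;-16 37 0 0 -1;-16 37 0 0 -1;-16 37 0 0 -1;-16 37 0 0 -1;-16 37 0 0 -1;-16 37 0 0 -1;0 0 0 7 -1'; python3 -m handwheel '0 0 20 7 -1;0 0 20 7 -1;0 0 20 7 -1;0 0 20 7 -1;0 0 0 6 -1;0 0 0 0 -1;0 0 0 0 -1;0 0 0 0 -1'
python3 - <<'E'
from h import *
o=env.get_obs();print(o["joints"].round(2),o["tcp_pos"],yaw(o))
save("wrist","w5.png",None,1.5)
E
```

```text
time: 10.05
tcp_pos: [0.4646, -0.3183, 0.2231]
tool_rot: [1.0, 0.028, -0.001, 0.002]
contact_force: [-1.2, -1.4, -0.1]
grip_width: 0.0855
grasp_force: 0.0
time: 10.72
tcp_pos: [0.4711, -0.3084, 0.1433]
tool_rot: [0.965, -0.261, 0.0, 0.0]
contact_force: [0.6, 0.4, 0.7]
grip_width: 0.0855
grasp_force: 0.0
[-0.26  0.5   1.05  1.72 -0.47  1.19 -1.19] [ 0.47111724 -0.30844124  0.14327527] -30.234866030251517
```

View pics/w5.png

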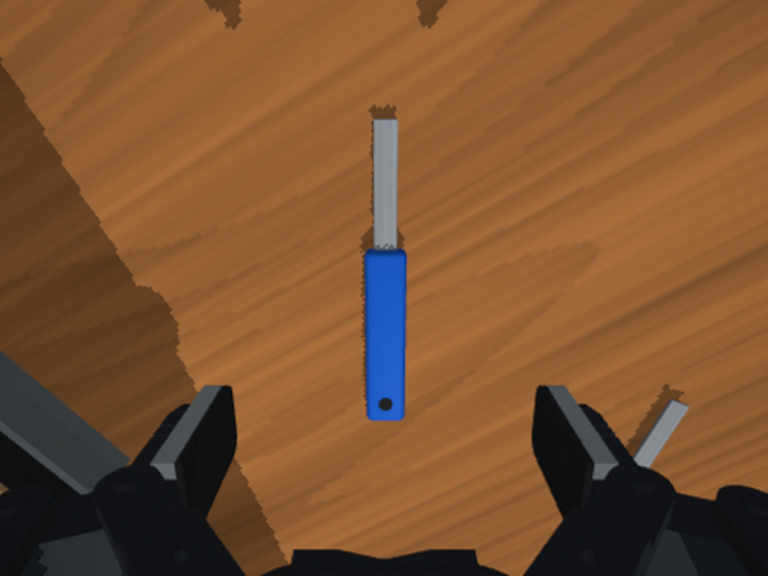

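The spatula is centred. Its blade tip is at (385,120), the handle–blade step is at (385,250) and the handle end is at (385.5,420).

Run:
```python
from h import *
o=env.get_obs();W=cam("wrist",o)
t=lambda u,v,z:tool(o,ray(W,u/1.5,v/1.5,z))
print(t(385.3,120,.007),t(385.5,250,.012),t(385.5,420,.012))
```

```text
[ 80.28151025   1.39634304 136.53461255] [ 16.9068434    1.53534271 131.4922917 ] [-82.9923753   1.6294337 131.4255833]
```

```bash
python3 -m handwheel '-3.5 1.5 30 0 -1;0 0 30 0 -1;0 0 30 0 -1;0 0 20 0 -1;0 0 8 0 -1;0 0 4 0 -1;0 0 0 0 -1;0 0 0 0 -1'; python3 -c "
from h import *
o=env.get_obs();print(o['tcp_pos'],yaw(o))"
```

```text
time: 11.43
tcp_pos: [0.4681, -0.3085, 0.0224]
tool_rot: [0.965, -0.262, 0.001, 0.0]
contact_force: [0.2, 0.2, 0.2]
grip_width: 0.0854
grasp_force: 0.0
[ 0.46808125 -0.3084811   0.02237849] -30.40323959519714
```

```bash
python3 -m handwheel '0 0 0 0 1;0 0 0 0 1;0 0 0 0 1;0 0 0 0 1;0 0 0 0 1;0 0 0 0 1;0 0 0 0 1;0 0 0 0 1' 50; python3 -m handwheel '0 0 -15 0 1;0 0 -30 0 1;0 0 -40 0 1;0 0 -40 0 1;0 0 -40 0 1;0 0 -20 -7 1;0 0 0 -7 1;0 0 0 -7 1';  python3 -m handwheel '0 0 0 -7 1;0 0 0 -7 1;0 0 0 -6 1;0 0 0 0 1;0 0 0 0 1;0 0 0 0 1'
python3 - <<'E'
from h import *
o=env.get_obs();print(o["tcp_pos"],yaw(o))
# case from holder placement: slot TCP target minus etc.
w=np.radians(10.7)
print(tool(o,[.5267-.042*np.sin(w)-.03*np.cos(w),.0074+.042*np.cos(w)-.03*np.sin(w),.2]))
E
```

```text
time: 12.1
tcp_pos: [0.4676, -0.3079, 0.0214]
tool_rot: [0.965, -0.262, 0.0, -0.0]
contact_force: [-0.9, 0.9, 5.5]
grip_width: 0.0202
grasp_force: 49.4
time: 12.77
tcp_pos: [0.468, -0.3082, 0.2076]
tool_rot: [0.997, -0.079, 0.001, 0.0]
contact_force: [-0.2, 0.6, -1.0]
grip_width: 0.0207
grasp_force: 49.2
time: 13.27
tcp_pos: [0.4672, -0.3078, 0.2059]
tool_rot: [0.996, 0.09, -0.0, -0.0]
contact_force: [-0.2, -0.2, -0.6]
grip_width: 0.0204
grasp_force: 49.2
[ 0.46723985 -0.30778749  0.20586103] 10.353624119050982
[  84.8863452  -341.18588562    5.90045137]
```

```bash
python3 -m handwheel '13 -38 0 -0.3 1;13 -38 0 0 1;13 -38 0 0 1;13 -38 0 0 1;13 -38 0 0 1;13 -38 0 0 1;13 -38 0 0 1;13 -38 0 0 1'; python3 -m handwheel '10 -37 0 0 1;0 0 40 0 1;0 0 40 0 1;0 0 40 0 1;0 0 12 0 1;0 0 0 0 1;0 0 0 0 1;0 0 0 0 1'
python3 - <<'E'
from h import *
o=env.get_obs();print(o["joints"].round(2),o["tcp_pos"],yaw(o))
save("wrist","w6.png",None,1.5)
E
```

```text
time: 13.93
tcp_pos: [0.5122, 0.0124, 0.2061]
tool_rot: [0.996, 0.093, 0.0, -0.0]
contact_force: [1.3, 0.4, -1.1]
grip_width: 0.02
grasp_force: 49.2
time: 14.6
tcp_pos: [0.5169, 0.0483, 0.0763]
tool_rot: [0.996, 0.094, 0.002, -0.0]
contact_force: [0.3, -0.2, -0.2]
grip_width: 0.0208
grasp_force: 49.2
[-0.78  0.39  0.76  1.9  -0.32  0.97 -1.26] [0.51694776 0.04827207 0.07627291] 10.786179028968707
```

View pics/w6.png

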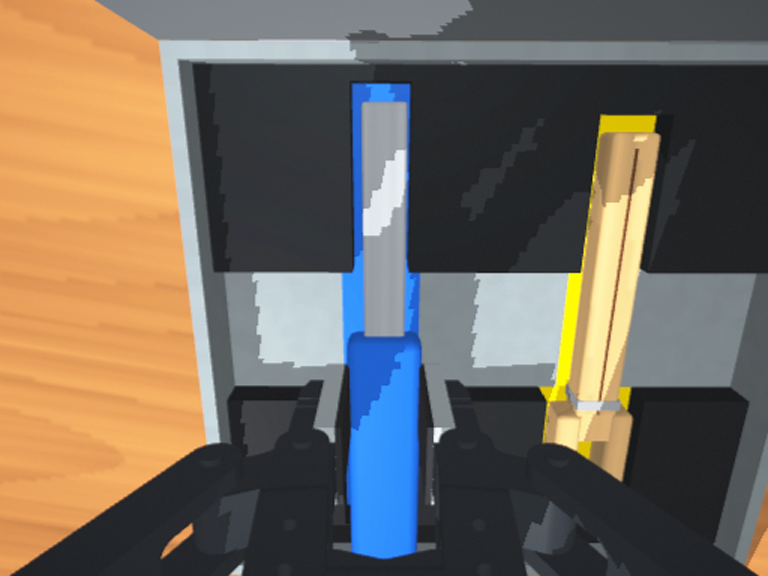

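The holder is lying in the yellow compartment. Over the blue one, the narrow rim runs from u=350 to 411 at v=82 and from 353 to 409 at v=271. The blade tip is at (384.5,101) and the step is at (385,336).

Run:
```python
from h import *
o=env.get_obs();W=cam("wrist",o);Z=o["tcp_pos"][2]
t=lambda u,v,z:tool(o,ray(W,u/1.5,v/1.5,z))
f=[t(u,82,.024) for u in(350,411)];n=[t(u,271,.024) for u in(353,409)]
print(f,n,"mid",sum(f)/2,sum(n)/2)
a,b=t(384.5,101,Z-.0144),t(385,336,Z-.0094);print(a,b)
so=np.array([(sum(f)[0]/2-90+sum(n)[0]/2-26)/2,(sum(f)[1]+sum(n)[1])/4]);sp=np.array([(a[0]-85+b[0]-20)/2,(a[1]+b[1])/2])
d=so-sp;M=R.from_quat(o["tool_rot"]).as_matrix();print(so,sp,"shift",d,"target",o["tcp_pos"]+M@[*d/1000,0])
```

```text
[array([ 91.27805942, -10.18717609,  52.76181744]), array([91.274739  ,  9.50730077, 52.75637591])] [array([ 27.90173072, -10.38013714,  52.51525164]), array([27.89870214,  9.80316099, 52.5096765 ])] mid [91.27639921 -0.33993766 52.75909667] [27.90021643 -0.28848807 52.51246407]
[84.17449235  0.88575207 14.72741718] [20.97724482  1.04079953  9.48141428]
[ 1.58830782 -0.31421287] [0.07586858 0.9632758 ] shift [ 1.51243924 -1.27748866] target [0.5183104  0.05000372 0.07640965]
```

```bash
python3 -m handwheel '1.5 -1.3 0 0 1;0 0 10 0 1;0 0 8 0 1;0 0 0 0 1;0 0 0 0 1;0 0 0 0 1'; python3 -c "
from h import *
o=env.get_obs();print(o['tcp_pos'],yaw(o),tool(o,[.5183,.0500,.0335]))"
```

```text
time: 15.15
tcp_pos: [0.5163, 0.0499, 0.0558]
tool_rot: [0.996, 0.095, -0.0, 0.0]
contact_force: [0.0, 0.4, -0.7]
grip_width: 0.0204
grasp_force: 49.2
[0.51628285 0.04994619 0.0557976 ] 10.856460592749649 [ 2.00586403  0.32144453 22.29636728]
```

```bash
python3 -m handwheel '1.8 0.2 8 0 1;0 0 6 0 1;0 0 3 0 1;0 0 2 0 1;0 0 1 0 1;0 0 0 0 1;0 0 0 0 1;0 0 0 0 1'; python3 -c "
from h import *
o=env.get_obs();print(o['tcp_pos'],yaw(o),tool(o,[.5183,.0500,.0335]))"
```

```text
time: 15.82
tcp_pos: [0.5184, 0.0503, 0.0362]
tool_rot: [0.996, 0.095, 0.0, -0.0]
contact_force: [-0.7, -0.4, -0.6]
grip_width: 0.0202
grasp_force: 49.2
[0.51839826 0.05027352 0.03618907] 10.868664667320456 [-0.14882155  0.25016427  2.68902105]
```

```bash
python3 -m handwheel '0 0 1 0 1;0 0 0.7 0 1;0 0 0.5 0 1;0 0 0.4 0 1;0 0 0 0 1;0 0 0 0 1'
```

```text
time: 16.32
tcp_pos: [0.5182, 0.0503, 0.0335]
tool_rot: [0.996, 0.095, -0.0, -0.0]
contact_force: [-0.8, 0.8, 1.6]
grip_width: 0.0203
grasp_force: 49.5
```

```bash
python3 -m handwheel '0 0 0 0 0.5;0 0 0 0 0.2;0 0 0 0 0;0 0 0 0 0;0 0 0 0 0;0 0 -5 0 0;0 0 -10 0 0;0 0 -20 0 0'; python3 -m handwheel '0 6 -38 0 0;0 6 -38 0 0;0 6 -38 0 0;0 6 -38 0 1;0 6 -38 0 1;0 6 -38 0 1;0 6 -32 0 1;0 0 0 0 1'
python3 - <<'E'
from h import *
o=env.get_obs();print(o["joints"].round(2),o["tcp_pos"],yaw(o))
save("side","s2.png",(180,80,400,245),3.5)
save("wrist","w7.png")
# refined case pose from the slot measurements: spatula slot & holder slot
w=np.radians(10.8);s=np.array([.5182,.0503])+0;
print(tool(o,[.5267+.152*np.cos(w),.0074+.152*np.sin(w),.238]))
E
```

```text
time: 16.98
tcp_pos: [0.517, 0.0501, 0.0678]
tool_rot: [0.996, 0.095, -0.002, 0.0]
contact_force: [-0.2, -0.3, 0.6]
grip_width: 0.0423
grasp_force: 0.0
time: 17.65
tcp_pos: [0.5283, 0.0065, 0.3362]
tool_rot: [0.996, 0.093, 0.005, -0.0]
contact_force: [0.0, -0.6, -0.6]
grip_width: 0.0
grasp_force: 0.0
[-0.82  0.17  0.87  1.51 -0.13  1.51 -1.33] [0.52831689 0.00650014 0.33617111] 10.698233682117937
[149.51991937  -1.46588915  99.77508883]
```

View pics/s2.png

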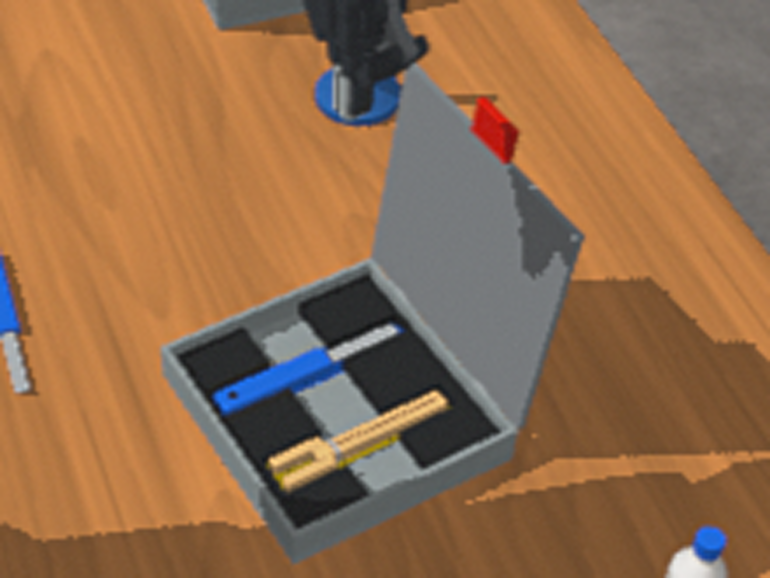

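Both tools are in their compartments: the spatula's blade at (370,340) points to the hinge, and the holder's jaws at (300,465) point to the front. Next I'll go over and behind the lid, whose tab is at (495,130).

```bash
python3 -m handwheel '30 0 0 0 1;30 0 0 0 1;30 0 0 0 1;30 0 0 0 1;30 0 0 0 1;0 -1.5 0 0 1;0 0 0 0 1;0 0 0 0 1'; python3 -c "
from h import *
o=env.get_obs();print(o['joints'].round(2),o['tcp_pos'],yaw(o))
w=np.radians(10.8);print(tool(o,[.5267+.152*np.cos(w),.0074+.152*np.sin(w),.238]))"
```

```text
time: 18.42
tcp_pos: [0.6726, 0.0383, 0.3273]
tool_rot: [0.996, 0.094, -0.001, 0.0]
contact_force: [0.5, -0.0, -0.9]
grip_width: -0.0001
grasp_force: 0.0
[-0.56  0.58  0.82  1.08 -0.41  1.64 -1.24] [0.67261651 0.03833107 0.32726257] 10.816960409237211
[ 3.08411964  2.9902849  89.25722033]
```

```bash
python3 -m handwheel '4 2 20 0 1;0 0 25 0 1;0 0 25 0 1;0 0 15 0 1;-5 0 0 0 1;-5 0 0 0 1;-4 0 0 0 1;0 0 0 0 1'; python3 -c "
from h import *
o=env.get_obs();p=tool(o,[.5267,.0074,0]);print(o['tcp_pos'],'local x',-p[0],'y',p[1])
for th in np.arange(1.7,-.01,-.1):
  r=.18;print(round(th,2),round(1e3*(.1-r*np.cos(th)+.006*np.sin(th)+.011),1),round(1e3*(.0365+r*np.sin(th)+.006*np.cos(th)+.017),1))"
```

```text
time: 19.08
tcp_pos: [0.6634, 0.0344, 0.2459]
tool_rot: [0.996, 0.094, 0.002, -0.0]
contact_force: [-0.8, -1.0, 0.1]
grip_width: 0.0002
grasp_force: 0.0
[0.66343981 0.03435925 0.24594999] local x 140.1506169822982 y 0.8497000394265415
1.7 140.1 231.2
1.6 122.3 233.2
1.5 104.3 233.5
1.4 86.3 231.9
1.3 68.6 228.5
1.2 51.4 223.4
1.1 34.7 216.6
1.0 18.8 208.2
0.9 3.8 198.2
0.8 -10.1 186.8
0.7 -22.8 174.0
0.6 -34.2 160.1
0.5 -44.1 145.1
0.4 -52.5 129.1
0.3 -59.2 112.4
0.2 -64.2 95.1
0.1 -67.5 77.4
-0.0 -69.0 59.5
```

```bash
python3 -m handwheel '-9 0 2 0 1;-9 0 2 0 1;-9 0 2 0 1;-9 0 2 0 1;-9 0 2 0 1;-9 0 2 0 1;-9 0 3 0 1;-9 0 3 0 1'; python3 -c "
from h import *
o=env.get_obs();p=tool(o,[.5267,.0074,0]);print(o['contact_force'],'local x',-p[0],'y',p[1],'z',o['tcp_pos'][2])"
```

```text
time: 19.75
tcp_pos: [0.5935, 0.0211, 0.2273]
tool_rot: [0.996, 0.095, 0.002, -0.0]
contact_force: [1.8, 0.1, 1.5]
grip_width: 0.0003
grasp_force: 0.7
[1.76926539 0.10413493 1.45846183] local x 69.0517793865478 y 0.8956369641047549 z 0.2273182055905812
```

```bash
python3 -m handwheel '-8.5 0 2.5 0 1;-8.5 0 2.5 0 1;-8.5 0 3.5 0 1;-8.5 0 3.5 0 1;-8 0 4 0 1;-8 0 4.2 0 1;-7.5 0 5 0 1;-7.5 0 5 0 1'; python3 -m handwheel '-7 0 5.5 0 1;-7 0 6 0 1;-6.3 0 6.4 0 1;-6.3 0 6.4 0 1;-5.7 0 7 0 1;-5.7 0 7 0 1;-5 0 7.5 0 1;-5 0 7.5 0 1';python3 -c "
from h import *
o=env.get_obs();p=tool(o,[.5267,.0074,0]);print(o['contact_force'],'local x',-p[0],'y',p[1],'z',o['tcp_pos'][2])"
```

```text
time: 20.42
tcp_pos: [0.5297, 0.0089, 0.1967]
tool_rot: [0.996, 0.095, 0.002, -0.001]
contact_force: [0.8, -0.2, -0.1]
grip_width: 0.0001
grasp_force: 0.5
time: 21.08
tcp_pos: [0.4817, -0.0001, 0.1412]
tool_rot: [0.996, 0.095, 0.0, 0.0]
contact_force: [-0.4, 0.5, -0.1]
grip_width: 0.0001
grasp_force: 0.4
[-0.43083552  0.49604188 -0.05317555] local x -45.59477378059186 y 1.1534653380446245 z 0.14122167586519904
```

```bash
python3 -m handwheel '-4 0 8 0 1;-4 0 8 0 1;-3.3 0 8 0 1;-3.3 0 8 0 1;-2.5 0 8 0 1;-2.5 0 8 0 1;-1.5 0 7 0 1;-1.5 0 7 0 1'; python3 -m handwheel '-1 0 5 0 1;0 0 4 0 1;0 0 3 0 1;0 0 2 0 1;0 0 2 0 1;0 0 1 0 1;0 0 0 0 1;0 0 0 0 1';python3 -c "
from h import *
o=env.get_obs();p=tool(o,[.5267,.0074,0]);print(o['contact_force'],'local x',-p[0],'y',p[1],'z',o['tcp_pos'][2])
save('side','s3.png',(180,80,400,245),3.5)"
```

```text
time: 21.75
tcp_pos: [0.4597, -0.0042, 0.0791]
tool_rot: [0.996, 0.095, -0.0, 0.0]
contact_force: [0.6, 0.9, 0.5]
grip_width: 0.0
grasp_force: 0.3
time: 22.42
tcp_pos: [0.459, -0.0044, 0.063]
tool_rot: [0.996, 0.095, 0.0, 0.0]
contact_force: [-0.8, -0.6, -0.9]
grip_width: -0.0003
grasp_force: 0.0
[-0.76393136 -0.57131469 -0.8882331 ] local x -68.68009638207606 y 1.1963325186111435 z 0.06296693664328015
```

View pics/s3.png

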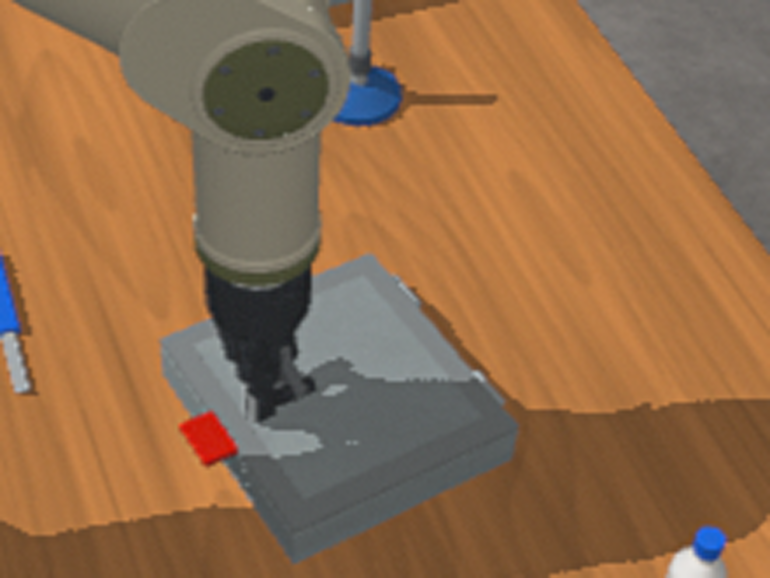

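The lid is nearly shut, with its tab at (208,438), and the fingers are just above it. I'll press down gently until the force rises.

```bash
python3 -m handwheel '0 0 1.5 0 1;0 0 1 0 1;0 0 1 0 1;0 0 0.7 0 1;0 0 0 0 1;0 0 0 0 1'; python3 -m handwheel '0 0 1 0 1;0 0 0.8 0 1;0 0 0 0 1;0 0 0 0 1'
```

```text
time: 22.97
tcp_pos: [0.4591, -0.0044, 0.0594]
tool_rot: [0.996, 0.095, 0.0, -0.0]
contact_force: [-5.0, 0.3, 14.1]
grip_width: 0.0
grasp_force: 7.2
time: 23.3
tcp_pos: [0.4592, -0.0044, 0.059]
tool_rot: [0.996, 0.094, -0.0, -0.001]
contact_force: [-15.2, 0.3, 41.0]
grip_width: -0.0
grasp_force: 20.6
```

The stop is stiff at the predicted height of 59.5 mm, so the lid is shut. I'll retreat and hand in.

```bash
python3 -m handwheel '0 0 -3 0 1;0 0 -5 0 1;0 0 -15 0 1;0 0 -30 0 1;0 0 -40 0 1;0 0 -40 0 1;0 0 0 0 1;0 0 0 0 1'
python3 - <<'E'
from h import *
S=cam("side"); im=env.get_image("side"); cv2.imwrite("pics/raw_end.png",im[:,:,::-1])
r=im.astype(int);m=(r[...,0]>150)&(r[...,1]<60)&(r[...,2]<60)
v,u=np.where(m);w=np.radians(10.8)
print(len(u),u.mean(),v.mean(),"shut tab predicted",proj(S,(.5267-.114*np.cos(w),.0074-.114*np.sin(w),.0405)))
print(env.hand_in())
E
```

```text
time: 23.97
tcp_pos: [0.4604, -0.0041, 0.192]
tool_rot: [0.995, 0.095, 0.002, -0.001]
contact_force: [-0.1, 0.3, -1.2]
grip_width: 0.0003
grasp_force: 0.0
135 239.03703703703704 205.52592592592592 shut tab predicted [239.97097285 206.54329387]
the job is handed in; nothing more can be done
None
```

The spatula and the holder are each in their own compartment the right way round, the lid is fully shut, and I handed the job in at about 24 s; the last press on the lid peaked at 41 N, through the fingertips.

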